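# Load a swing-out centrifuge in balance

## Task

Load the four wide tubes from the rack into the four buckets of the open centrifuge so that the rotor is balanced: the two tall ones opposite each other and the two short ones opposite each other, one in each bucket and all the way down. Keep them upright while you carry them, and leave the two narrow tubes standing in the rack.

Things in the scene. Friction and masses are not known exactly. Their poses are not given: they have to be found in the camera images.
- tall_tube_1: One of two alike TALL wide tubes, 115 mm high overall, 55 g: frosted white body 28 mm across, flat chamfered foot, ribbed blue screw cap 34 mm across and 16 mm high. Stands upright in one of the rack's four wide corner wells, 5 mm above the bench. Origin: centre of its underside, z up; in the rack its x runs along the rack's rows, y across them.
- tall_tube_2: The other TALL wide tube, like tall_tube_1. The white rack (166 x 126 mm, fixed to the bench) has 2 rows of 3 wells, 72 mm between rows, 55 mm along a row; a narrow tube stands in the middle of each row. The tubes stand on its base, 5 mm high, and pass through a drilled plate whose top is 58 mm above the bench (32 mm holes): lift straight up.
- short_tube_1: One of two alike SHORT wide tubes: same body (28 mm) and cap (34 mm across, 16 mm high) as the tall ones but only 90 mm high overall, 42 g. Stands upright in one of the rack's four wide corner wells. Origin: centre of its underside, z up; in the rack its x runs along the rack's rows, y across them.
- short_tube_2: The other SHORT wide tube, like short_tube_1 (90 mm high). Once loaded, a short tube stands 38 mm out of its bucket's rim, a tall one 63 mm.
- narrow_tube_1: One of two alike narrow tubes that stay in the rack: body 16 mm across, blue cap 21 mm across, 100 mm high, in the middle well of one row between two wide tubes. Origin: centre of its underside.
- narrow_tube_2: The other narrow tube, like narrow_tube_1, in the middle well of the other row.
- bucket_1: Steel cup of the swing-out rotor in the round white centrifuge, straight across the hub from bucket_3. Open top: 36 mm across inside, flared to about 49 mm at the rim. Origin on its axis at its swing pins, 98 mm above the bench when it hangs straight; rim 12 mm above the origin, inner floor 40 mm below it. x points out from the hub, z up.
- bucket_2: Bucket like bucket_1, straight across the hub from bucket_4. The buckets' axes lie 85 mm from the rotor's axis. The rotor turns stiffly by hand (0.2 N m) and stays where it is left; each bucket hangs on two pins and swings lightly inwards or outwards (up to 0.35 rad), hanging straight again when let go, so read its place again before loading it.
- bucket_3: Bucket like bucket_1, straight across the hub from bucket_1. The centrifuge's housing is fixed, 304 mm across and open at the top, its rim 114 mm above the bench; the nut on the rotor's hub rises to 120 mm.
- bucket_4: Bucket like bucket_1, straight across the hub from bucket_2. The centrifuge's lid stands open on the side away from the robot: a 300 mm disc hinged at the housing's back edge, leaning away, up to 0.42 m high.
There are look-alikes about, which are no part of the job. Leave any green look-alike of the short_tube_1 alone.

How it is judged:
At the end, for the whole second after the job is handed in: Each bucket holds one wide tube within 14 mm of its axis and 6 mm of its floor, leaning under 0.3 rad, released and at rest; tall tubes in opposite buckets, short ones in the other two. Narrow tubes stand in the rack, moved under 20 mm, leaning under 0.3 rad (((((horizontal distance between tall_tube_1 and bucket_1 below 0.014 m and z of tall_tube_1 in the frame of bucket_1 below -0.034 m and horizontal distance between tall_tube_2 and bucket_3 below 0.014 m and z of tall_tube_2 in the frame of bucket_3 below -0.034 m) or (horizontal distance between tall_tube_1 and bucket_3 below 0.014 m and z of tall_tube_1 in the frame of bucket_3 below -0.034 m and horizontal distance between tall_tube_2 and bucket_1 below 0.014 m and z of tall_tube_2 in the frame of bucket_1 below -0.034 m)) and ((horizontal distance between short_tube_1 and bucket_2 below 0.014 m and z of short_tube_1 in the frame of bucket_2 below -0.034 m and horizontal distance between short_tube_2 and bucket_4 below 0.014 m and z of short_tube_2 in the frame of bucket_4 below -0.034 m) or (horizontal distance between short_tube_1 and bucket_4 below 0.014 m and z of short_tube_1 in the frame of bucket_4 below -0.034 m and horizontal distance between short_tube_2 and bucket_2 below 0.014 m and z of short_tube_2 in the frame of bucket_2 below -0.034 m))) or (((horizontal distance between tall_tube_1 and bucket_2 below 0.014 m and z of tall_tube_1 in the frame of bucket_2 below -0.034 m and horizontal distance between tall_tube_2 and bucket_4 below 0.014 m and z of tall_tube_2 in the frame of bucket_4 below -0.034 m) or (horizontal distance between tall_tube_1 and bucket_4 below 0.014 m and z of tall_tube_1 in the frame of bucket_4 below -0.034 m and horizontal distance between tall_tube_2 and bucket_2 below 0.014 m and z of tall_tube_2 in the frame of bucket_2 below -0.034 m)) and ((horizontal distance between short_tube_1 and bucket_1 below 0.014 m and z of short_tube_1 in the frame of bucket_1 below -0.034 m and horizontal distance between short_tube_2 and bucket_3 below 0.014 m and z of short_tube_2 in the frame of bucket_3 below -0.034 m) or (horizontal distance between short_tube_1 and bucket_3 below 0.014 m and z of short_tube_1 in the frame of bucket_3 below -0.034 m and horizontal distance between short_tube_2 and bucket_1 below 0.014 m and z of short_tube_2 in the frame of bucket_1 below -0.034 m)))) and angle between each of tall_tube_1, tall_tube_2, short_tube_1, short_tube_2, narrow_tube_1, narrow_tube_2's own z axis and vertical below 0.3 rad and linear speed of each of tall_tube_1, tall_tube_2, short_tube_1, short_tube_2 below 0.03 m/s and distance of each of narrow_tube_1, narrow_tube_2 from where it was at the start of the episode below 0.02 m); the robot touches nothing.
It fails at once if a wide tube is tipped by more than 0.7 rad (angle between any of tall_tube_1, tall_tube_2, short_tube_1, short_tube_2's own z axis and vertical above 0.7 rad).
It fails at once if a narrow tube is taken out of its well (moved more than 40 mm) or tipped by more than 0.5 rad (distance of any of narrow_tube_1, narrow_tube_2 from where it was at the start of the episode above 0.04 m or angle between any of narrow_tube_1, narrow_tube_2's own z axis and vertical above 0.5 rad).
It also fails if it takes over 98 s, if anything falls off the work surface, if the arm or the gripper's body presses on something with over 40 N, if the wrist force passes 120 N, or if a joint passes its speed limit or range.

## Robot

A 6-joint arm with a two-finger parallel gripper is mounted at the origin on a cart in front of the work surface, level with it; the furniture and walls round the work are solid. World frame = base frame: x ahead of the robot, y to its left, z up, the work surface at z = 0. Lengths are in m, angles in rad, forces in N, time in s.
With the tool pointing down it reaches from about 0.375 to 0.9 m from the base axis. Payload 3.1 kg.
Tool frame: the origin (TCP) lies between the finger pads; the fingertips stand manip.finger_overhang ahead of it and the grasp point (between the pads) lies 5 mm behind it (manip.finger_overhang is the distance from the TCP to the fingertips, in m); z points along the fingers, y is the line along which they close (so a half turn about z gives the same grasp; the last joint's range is limited). The gripper opens to 85 mm and grips with 20 to 120 N. Pads are 22 mm wide; open, the fingers measure 114 mm over their backs; the gripper's body (76 mm by 85 mm) begins 54 mm behind the grasp point. The pads swing forward as they close: fully open they stand 13 mm farther back than shut.
Start: joints at [-1.45, 0.527, 1.433, -0, 1.181, -0.178], TCP at [0.185, -0.597, 0.245] pointing down, gripper open.
Joint ranges: [-3.08, 3.08], [-0.75, 2.2], [0.22, 2.44], [-1.43, 4.57], [0, 2.65], [-2.85, 2.85]. Speed limits (rad/s): [2.79, 2.79, 3.14, 3.14, 3.14, 3.14].

## Interface

Orientations are given as a unit quaternion [x, y, z, w].
In Python, from station import manip gives the robot as it stands.
- The arm moves only by the tool drive_tool, never from a script. Its argument "plan" is a list of rows, each a list of 7 numbers: the shift along the tool's x, y, z in m, then the turn, a rotation vector about the tool's x, y, z in degrees, then the opening, from -1 (shut) to 1 (fully open). In form: [[x, y, z, wx, wy, wz, gripper], ...]. A call has 1 to 10 rows; each row shifts and turns the commanded pose from where the row before left it, along the tool's axes as they then stand; what a row does not reach is not made up. A row lasts 1/10 s, in which the tool goes at most 50 mm and 8.59 degrees, less where a joint would pass 70% of its speed; a pose out of reach is approached as far as the arm can. A call is refused whole if a number of a shift passes 0.05 or a number of a turn 8.59, either way. A call with a gripper value outside its range is refused whole. The fingers move at their own pace and stop on an object; "newtons" is the grip in N (left out, the last holds). Time passes only in rows, so rows that do not move let the fingers close. It gives the time, the measured TCP pose, the force, the opening and the grip force at its end, in the units of the state.
- manip.sense(): the state, without advancing time (a new reading comes with each control period).
- manip.snapshot(name): name is "scene" or "top"; returns a dict with "image" (420x560x3 uint8, red, green, blue), "z_map" (420x560 float32, m along the optical axis (not along the pixel's ray), 0 where there is no reading), "fov_y" (degrees; the focal length in pixels is half the picture's height over the tangent of half this angle, whatever the lens; pixels are square), "cx", "cy" (the principal point, pixels), "extrinsics" (4x4, takes a point from camera to world coordinates). Camera axes: x right, y up, looking along -z (the intrinsics and any distortion apply to the point x, -y, -z); pixel columns grow to the right and rows downward; lengths in m; the calibration is good to about 2 mm. A picture is of the moment at which its call begins.
- manip.sign_off(): hands the job in; it is judged then, once.
The state is a dict: "t": time; "q": joint angles; "qd": joint speeds; "tau": joint torques, N m; "tcp_pos": TCP position; "tool_rot": TCP orientation; "force": force on the tool from outside, world axes, zero at the start; "ft_torque": the same for the moment, N m; "finger_gap": opening from 0.0 (shut) to 1.0 (fully open); "gripper_force": force on a finger pad.
Only numpy, scipy, OpenCV 4.12 (cv2) and the standard library are available. Lean on these libraries where they do the work, as an engineer would, in place of code of your own. Each camera call takes 0.05 s, during which the arm holds its last target. There are 200 camera calls.

## Working session

There is one attempt and no reset: what is moved stays moved. The work goes in short steps, Python scripts to look and compute and a tool call to move; the robot and the scene stay as the last step left them, time stands still between calls to the robot, and variables do not carry over. Pictures are saved under pics/ and viewed, at most 14 in all, crops included, and the job is handed in when it is done.

Besides the shell and the picture viewer there is one more tool, called as name(argument=value, ...), one argument or row to a line, values as JSON. drive_tool: Moves the arm, as the interface text tells. Its arguments: {"type":"object","properties":{"plan":{"type":"array"},"newtons":{"type":"number"}},"required":["plan"]}

```bash
ls; mkdir -p pics
cat > h.py <<'E'
import numpy as np, cv2
from station import manip
def snap(n):
    return manip.snapshot(n)
def world(s,zmode=None):
    # z_map -> world points
    H,W=s["z_map"].shape; f=H/2/np.tan(np.radians(s["fov_y"])/2)
    u,v=np.meshgrid(np.arange(W),np.arange(H)); z=s["z_map"]
    P=np.stack([(u-s["cx"])/f*z,-(v-s["cy"])/f*z,-z,np.ones_like(z)],-1)
    return (P@np.array(s["extrinsics"]).T)[...,:3]
E
python3 - <<'E'
from h import *
print(manip.finger_overhang, manip.sense())
for n in("scene","top"):
    s=snap(n); np.savez(f"pics/{n}0.npz",**s)
    cv2.imwrite(f"pics/{n}0.png",s["image"][...,::-1])
    print({k:v for k,v in s.items() if k not in("image","z_map")})
E
```

```text
pics
0.014 {'t': 0.0, 'q': array([-1.44945448e+00,  5.28475294e-01,  1.43391005e+00,  1.77616255e-05,
        1.18138797e+00, -1.78522630e-01]), 'qd': array([ 0.0008325 ,  0.00156196, -0.00098444,  0.00115079, -0.00099672,
        0.00067211]), 'tau': array([ 1.09146928e-03, -4.42348945e+01, -1.78026670e+01, -2.59240069e-04,
        8.40981666e-03, -7.16241914e-06]), 'tcp_pos': array([ 0.18455393, -0.59641206,  0.24432551]), 'tool_rot': array([ 9.88781119e-01,  1.49367702e-01,  3.93776037e-05, -1.08964918e-03]), 'force': array([-0.23463015,  0.04770976, -0.16670722]), 'ft_torque': array([ 0.03011685,  0.06534647, -0.06608499]), 'gripper_force': 0.0, 'finger_gap': 1.002679661446368}
{'fov_y': 54.48465060604471, 'cx': 282.3078369397349, 'cy': 207.35473589423907, 'extrinsics': array([[ 8.89901183e-01,  2.02799871e-01, -4.08592826e-01,
         1.25379982e-01],
       [-4.56153263e-01,  3.95064090e-01, -7.97401132e-01,
        -8.51165465e-01],
       [-2.92493674e-04,  8.95989161e-01,  4.44075824e-01,
         5.26945530e-01],
       [ 0.00000000e+00,  0.00000000e+00,  0.00000000e+00,
         1.00000000e+00]])}
{'fov_y': 50.5212791345043, 'cx': 282.23072637590724, 'cy': 218.82166549765387, 'extrinsics': array([[ 0.01733088,  0.98195966, -0.18829462,  0.34160851],
       [-0.99956402,  0.01251355, -0.02674279, -0.03426479],
       [-0.0239041 ,  0.18867601,  0.98174842,  1.04176782],
       [ 0.        ,  0.        ,  0.        ,  1.        ]])}
```

View pics/scene0.png

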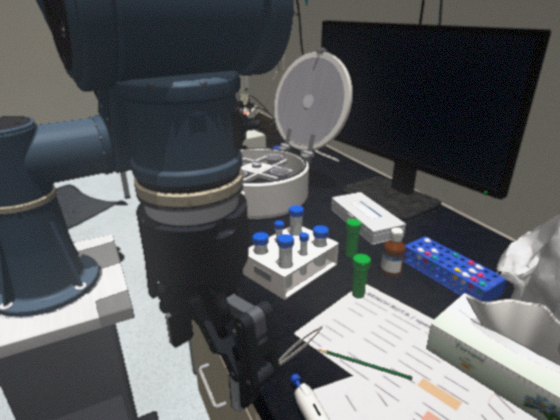

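View pics/top0.png

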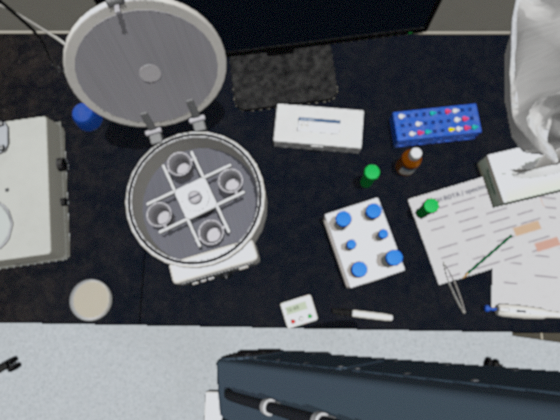

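The top view shows blue caps at (343,219), (373,212), (394,258) and (359,269), which are wide, and at (350,244) and (382,235), which are narrow. The buckets are at (181,163), (231,181), (212,231) and (159,214). The green look-alikes at (371,175) and (429,208) stand outside the rack. Next I measure caps and buckets.

```bash
cat >> h.py <<'E'
def ray(s,u,v,z):
    f=s["image"].shape[0]/2/np.tan(np.radians(s["fov_y"])/2); T=np.array(s["extrinsics"])
    d=T[:3,:3]@np.array([(u-s["cx"])/f,-(v-s["cy"])/f,-1]); o=T[:3,3]
    return o+d*(z-o[2])/d[2]
def caps(s):
    im=cv2.cvtColor(s["image"],cv2.COLOR_RGB2HSV)
    m=cv2.inRange(im,(100,120,70),(125,255,255))
    n,l,st,c=cv2.connectedComponentsWithStats(m)
    return [(i,c[i],st[i],l==i) for i in range(1,n) if st[i,4]>25]
E
python3 - <<'E'
from h import *
for n in("scene","top"):
    s=dict(np.load(f"pics/{n}0.npz")); P=world(s)
    for i,c,st,m in caps(s):
        z=P[m][:,2]; p=P[m]
        top=p[z>np.percentile(z,90)-.004]
        print(n,c.round(1),st,np.percentile(z,[50,90]).round(4),"mid",((top.max(0)+top.min(0))/2).round(4), "ray",ray(s,*c,np.percentile(z,90))[:2].round(4))
    if n=="top":
        big=cv2.resize(s["image"][130:270,110:420,::-1],None,fx=2.5,fy=2.5,interpolation=cv2.INTER_CUBIC); cv2.imwrite("pics/crop1.png",big)
        for b in((181,163),(231,181),(212,231),(159,214),(195,198)):
            print(b,P[b[1],b[0]].round(3), ray(s,*b,.11).round(3))
E
```

```text
scene [296.2 210.4] [289 205  15  12 147] [0.1193 0.1209] mid [ 0.524  -0.1399  0.1194] ray [ 0.5196 -0.1494]
scene [278.7 223.7] [274 219  11  10  83] [0.1028 0.1059] mid [ 0.3035 -0.4995  0.3145] ray [ 0.4698 -0.162 ]
scene [320.6 230.6] [312 225  17  13 172] [0.0942 0.096 ] mid [ 0.5488 -0.2082  0.0946] ray [ 0.5437 -0.2139]
scene [259.7 237.4] [252 231  17  14 195] [0.0942 0.0963] mid [ 0.2811 -0.5052  0.3096] ray [ 0.4161 -0.1812]
scene [303.5 236.2] [300 233   8   8  53] [0.1045 0.1059] mid [ 0.3135 -0.5339  0.3144] ray [ 0.4908 -0.2323]
scene [284.8 240.2] [277 234  16  14 168] [0.1198 0.1212] mid [ 0.292  -0.5398  0.3221] ray [ 0.438  -0.2515]
scene [452.8 269.6] [ 404  236  102   65 2803] [0.0362 0.0419] mid [ 0.4748 -0.5589  0.2824] ray [ 0.7514 -0.3949]
scene [295.4 378.7] [290 373  11  14 109] [0.0175 0.0214] mid [ 0.3441 -0.4718  0.0205] ray [ 0.3421 -0.4712]
top [ 85.3 117.4] [ 71 103  32  28 581] [0.0357 0.0413] mid [0.5787 0.2366 0.5395] ray [0.7775 0.4745]
top [434.9 125. ] [ 391  102   92   46 2658] [0.0384 0.0417] mid [ 0.5817 -0.2536  0.5397] ray [ 0.764  -0.3642]
[... 306 characters left out ...]
 0.4917 -0.2211]
top [350.5 244.4] [347 240   8   9  56] [0.1034 0.1061] mid [ 0.4094 -0.0978  0.572 ] ray [ 0.468  -0.1538]
top [394.1 257.1] [385 249  19  16 222] [0.119  0.1213] mid [ 0.4412 -0.2413  0.1213] ray [ 0.4408 -0.2411]
top [358.3 269.2] [351 262  16  15 170] [0.0943 0.0964] mid [ 0.4173 -0.1726  0.0955] ray [ 0.4168 -0.1709]
top [488.6 308.4] [484 304  13   9  65] [0.0151 0.0215] mid [ 0.3422 -0.4731  0.021 ] ray [ 0.3404 -0.4692]
(181, 163) [0.658 0.229 0.062] [0.642 0.216 0.11 ]
(231, 181) [0.617 0.112 0.059] [0.603 0.104 0.11 ]
(212, 231) [0.5  0.15 0.06] [0.492 0.14  0.11 ]
(159, 214) [0.538 0.273 0.058] [0.527 0.256 0.11 ]
(195, 198) [0.561 0.178 0.121] [0.564 0.181 0.11 ]
```

View pics/crop1.png

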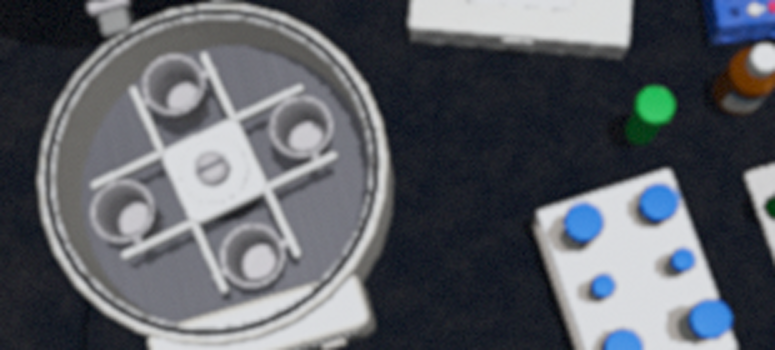

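```bash
cat >> h.py <<'E'
from scipy.optimize import least_squares
def rims(s,guess,zr=(.103,.118)):
    P=world(s); out=[]
    for g in guess:
        d=np.hypot(P[...,0]-g[0],P[...,1]-g[1])
        m=(P[...,2]>zr[0])&(P[...,2]<zr[1])&(d<.033)&(d>.015)
        p=P[m][:,:2]
        r=least_squares(lambda q:np.hypot(*(p-q[:2]).T)-q[2],[*g[:2],.024],loss="soft_l1",f_scale=.002)
        out.append((*r.x,len(p),np.abs(r.fun).mean()))
    return np.array(out)
def rotor(c):
    o=np.array([[np.cos(k*np.pi/2),np.sin(k*np.pi/2)] for k in range(4)])
    R=lambda a:np.array([[np.cos(a),-np.sin(a)],[np.sin(a),np.cos(a)]])
    r=least_squares(lambda q:(q[:2]+.085*o@R(q[2]).T-c).ravel(),[*c.mean(0),np.arctan2(*(c[0]-c[2])[::-1])])
    return r.x, r.x[:2]+.085*o@R(r.x[2]).T, r.fun.reshape(4,2)
E
python3 - <<'E'
from h import *
s=dict(np.load("pics/top0.npz")); P=world(s)
g=np.array([ray(s,*b,.11)[:2] for b in((181,163),(159,214),(212,231),(231,181))])
for zr in((.103,.118),(.107,.114)):
    o=rims(s,g,zr); print(o.round(4)); q,c,f=rotor(o[:,:2]); print(q.round(4),"\n",c.round(4),"\n",f.round(4))
# housing circle
d=np.hypot(P[...,0]-q[0],P[...,1]-q[1]); m=(abs(P[...,2]-.114)<.003)&(d>.135)&(d<.158); p=P[m][:,:2]
print(least_squares(lambda a:np.hypot(*(p-a[:2]).T)-a[2],[*q[:2],.15]).x.round(4))
# lid
m=(P[...,2]>.16)&(P[...,0]>.6)&(P[...,1]>.05)&(P[...,1]<.5)
p=P[m]; 
for z in (.18,.22,.26,.3,.34,.38,.42,.5):
    k=abs(p[:,2]-z)<.01; print(z,k.sum(),p[k].min(0).round(3) if k.any() else "",p[k].mean(0).round(3) if k.any() else "")
# rack fit from caps (ray + mid mean)
o=np.array([.055,.036])*np.array([[1,1],[1,-1],[-1,1],[-1,-1]])
for name in("top","scene"):
    s=dict(np.load(f"pics/{name}0.npz"));P=world(s);M=[]
    for w in ([.5205,-.137],[.5435,-.205],[.4165,-.172],[.4405,-.241]):
        z=.12 if w in([.5205,-.137],[.4405,-.241]) else .095
        m=(abs(P[...,2]-z)<.004)&(np.hypot(P[...,0]-w[0],P[...,1]-w[1])<.025)
        p=P[m]; M.append(np.r_[(p.max(0)+p.min(0))[:2]/2,np.ptp(p[:,0]),np.ptp(p[:,1])])
    M=np.array(M); print(name,M.round(4))
    r=least_squares(lambda q:(q[:2]+o@np.array([[np.cos(q[2]),np.sin(q[2])],[-np.sin(q[2]),np.cos(q[2])]])-M[:,:2]).ravel(),[.48,-.19,.34])
    print(r.x.round(4),np.degrees(r.x[2]),r.fun.reshape(4,2).round(4)); q=r.x
    print((q[:2]+o@np.array([[np.cos(q[2]),np.sin(q[2])],[-np.sin(q[2]),np.cos(q[2])]])).round(4))
E
```

```text
[[6.424e-01 2.191e-01 2.510e-02 1.680e+02 2.100e-03]
 [5.281e-01 2.567e-01 2.460e-02 1.680e+02 1.500e-03]
 [4.914e-01 1.422e-01 2.470e-02 1.870e+02 1.900e-03]
 [6.045e-01 1.054e-01 2.500e-02 1.720e+02 1.900e-03]]
[0.5666 0.1809 0.4693] 
 [[0.6424 0.2193]
 [0.5282 0.2567]
 [0.4908 0.1424]
 [0.605  0.1051]] 
 [[ 0.      0.0002]
 [ 0.     -0.    ]
 [-0.0006  0.0002]
 [ 0.0005 -0.0003]]
[[6.424e-01 2.198e-01 2.510e-02 9.500e+01 1.100e-03]
 [5.284e-01 2.567e-01 2.510e-02 9.900e+01 9.000e-04]
 [4.913e-01 1.428e-01 2.510e-02 1.130e+02 9.000e-04]
 [6.051e-01 1.058e-01 2.520e-02 9.700e+01 1.000e-03]]
[0.5668 0.1813 0.4708] 
 [[0.6425 0.2198]
 [0.5282 0.257 ]
 [0.491  0.1427]
 [0.6054 0.1055]] 
 [[ 0.0001  0.    ]
 [-0.0001  0.0004]
 [-0.0002 -0.0001]
 [ 0.0002 -0.0003]]
[0.5672 0.1813 0.1432]
0.18 1100 [0.715 0.051 0.17 ] [0.778 0.211 0.18 ]
0.22 1411 [0.721 0.05  0.21 ] [0.786 0.219 0.22 ]
0.26 1707 [0.73 0.05 0.25] [0.798 0.219 0.26 ]
0.3 1964 [0.743 0.05  0.29 ] [0.81  0.222 0.3  ]
0.34 1627 [0.761 0.131 0.33 ] [0.803 0.254 0.34 ]
0.38 1255 [0.784 0.171 0.37 ] [0.814 0.261 0.379]
0.42 5 [0.815 0.267 0.41 ] [0.817 0.27  0.41 ]
0.5 0  
top [[ 0.523  -0.1383  0.0328  0.0317]
 [ 0.5455 -0.2059  0.0316  0.0327]
 [ 0.4186 -0.174   0.0321  0.0319]
 [ 0.4415 -0.2413  0.0334  0.0337]]
[ 0.4822 -0.1899  0.3276] 18.76882303928797 [[-0.0003  0.0002]
 [ 0.0003 -0.0003]
 [-0.0001  0.0005]
 [ 0.0002 -0.0003]]
[[ 0.5227 -0.1381]
 [ 0.5458 -0.2063]
 [ 0.4185 -0.1735]
 [ 0.4417 -0.2417]]
scene [[ 0.5225 -0.1399  0.0333  0.0334]
 [ 0.5488 -0.2082  0.033   0.0331]
 [ 0.4201 -0.1764  0.0334  0.0344]
 [ 0.4444 -0.2436  0.0333  0.0336]]
[ 0.484  -0.192   0.3417] 19.578044913072663 [[ 0.0012  0.0002]
 [-0.001   0.0007]
 [-0.0001 -0.0001]
 [-0.0002 -0.0008]]
[[ 0.5237 -0.1396]
 [ 0.5479 -0.2075]
 [ 0.4201 -0.1765]
 [ 0.4442 -0.2443]]
```

T1 (0.523,-0.139), px (343,219), and T2 (0.443,-0.243), px (394,258), have tops at 0.120 m and are blue wide caps, so they are the tall tubes. S1 (0.546,-0.207), px (373,212), and S2 (0.419,-0.175), px (359,269), have tops at 0.095 m, so they are the short ones. The green ones are outside the rack. All of this matches the given heights and spacings, and the crop above confirms it.

```bash
cat > go.py <<'E'
import sys,numpy as np
from station import manip
from scipy.spatial.transform import Rotation as R
t=np.array([float(x) for x in sys.argv[1:4]]); s=manip.sense(); r=R.from_quat(s["tool_rot"]); a=np.radians(19)
g=R.from_matrix(np.array([[np.cos(a),np.sin(a),0],[np.sin(a),-np.cos(a),0],[0,0,-1]]))
print("shift mm",(r.inv().apply(t-s["tcp_pos"])*1000).round(1),"turn",np.degrees((r.inv()*g).as_rotvec()).round(2),"t",s["t"],"tcp",s["tcp_pos"].round(4),"F",s["force"].round(1),"gap",round(s["finger_gap"],3),"grip",s["gripper_force"])
E
python3 go.py .4427 -.2427 .200
```

```text
shift mm [ 351.1 -261.7   45.1] turn [-0.11 -0.02 -1.83] t 0.1 tcp [ 0.1845 -0.5965  0.2444] F [0.  0.1 0.4] gap 0.997 grip 0.0
```

drive_tool(
  plan=[
    [0,0,0,-0.1,0,-1.8,0.25],
    [0.03,-0.02,0.004,0,0,0,0.25],
    [0.04,-0.03,0.005,0,0,0,0.25],
    [0.04,-0.03,0.005,0,0,0,0.25],
    [0.04,-0.03,0.005,0,0,0,0.25],
    [0.04,-0.03,0.005,0,0,0,0.25],
    [0.04,-0.03,0.005,0,0,0,0.25],
    [0.04,-0.03,0.005,0,0,0,0.25],
    [0.04,-0.02,0.005,0,0,0,0.25],
    [0.02,-0.01,0.0,0,0,0,0.25],
  ],
  newtons=40,
)

```text
t: 1.1
tcp_pos: [0.422, -0.27, 0.2052]
tool_rot: [0.986, 0.166, -0.0, -0.0]
force: [0.1, 0.6, -0.7]
finger_gap: 0.622
gripper_force: 0.0
```

```bash
python3 go.py .4427 -.2427 .107
```

```text
shift mm [ 28.5 -18.9  98.2] turn [-0.06  0.03  0.14] t 1.1 tcp [ 0.422  -0.27    0.2052] F [ 0.1  0.6 -0.7] gap 0.622 grip 0.0
```

drive_tool(
  plan=[
    [0.015,-0.01,0,0,0,0,0.25],
    [0,0,0,0,0,0,0.25],
    [0,0,0,0,0,0,0.25],
  ],
)

```text
t: 1.4
tcp_pos: [0.4319, -0.259, 0.2058]
tool_rot: [0.986, 0.165, -0.0, 0.001]
force: [0.2, -0.2, -0.1]
finger_gap: 0.628
gripper_force: 0.0
```

```bash
python3 go.py .4427 -.2427 .107
```

```text
shift mm [ 15.6 -12.1  98.8] turn [0.09 0.04 0.05] t 1.4 tcp [ 0.4319 -0.259   0.2058] F [ 0.2 -0.2 -0.1] gap 0.628 grip 0.0
```

drive_tool(
  plan=[
    [0.0155,-0.012,0.0,0,0,0,0.25],
    [0,0,0.03,0,0,0,0.25],
    [0,0,0.03,0,0,0,0.25],
    [0,0,0.025,0,0,0,0.25],
    [0,0,0.013,0,0,0,0.25],
    [0,0,0,0,0,0,0.25],
    [0,0,0,0,0,0,-0.5],
    [0,0,0,0,0,0,-0.5],
    [0,0,0,0,0,0,-0.5],
    [0,0,0,0,0,0,-0.5],
  ],
  newtons=40,
)

```text
t: 2.4
tcp_pos: [0.4431, -0.2434, 0.1088]
tool_rot: [0.986, 0.165, 0.001, 0.002]
force: [0.4, -0.3, 0.6]
finger_gap: 0.368
gripper_force: 39.7
```

```bash
python3 go.py .4427 -.2427 .107
python3 - <<'E'
from h import *
for n in("scene","top"):
    s=snap(n); np.savez(f"pics/{n}1.npz",**s)
    if n=="scene": cv2.imwrite("pics/g1.png",cv2.resize(s["image"][150:330,180:420,::-1],None,fx=3,fy=3))
E
```

```text
shift mm [-0.2 -0.8  1.8] turn [ 0.18 -0.04 -0.02] t 2.4 tcp [ 0.4431 -0.2434  0.1088] F [ 0.4 -0.3  0.6] gap 0.368 grip 39.65209364891052
```

View pics/g1.png

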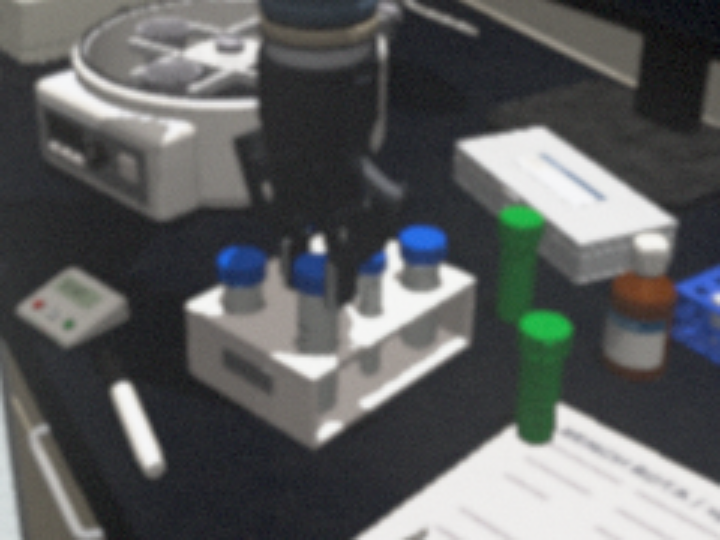

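The pads hold T2's cap at crop px (312,270), and the gap of 0.368 is about 31 mm. Now I lift it straight up.

drive_tool(
  plan=[
    [0,0,-0.01,0,0,0,-0.5],
    [0,0,-0.03,0,0,0,-0.5],
    [0,0,-0.04,0,0,0,-0.5],
    [0,0,-0.04,0,0,0,-0.5],
    [0,0,-0.04,0,0,0,-0.5],
    [0.008,-0.015,0,0,0,0,-0.5],
    [0.014,-0.025,0,0,0,0,-0.5],
    [0.019,-0.035,0,0,0,0,-0.5],
    [0.022,-0.04,0,0,0,0,-0.5],
    [0.022,-0.04,0,0,0,0,-0.5],
  ],
)

```text
t: 3.5
tcp_pos: [0.472, -0.0665, 0.2676]
tool_rot: [0.986, 0.164, -0.0, 0.001]
force: [1.3, 0.4, -0.2]
finger_gap: 0.366
gripper_force: 40.2
```

drive_tool(
  plan=[
    [0.022,-0.04,0,0,0,0,-0.5],
    [0.022,-0.04,0,0,0,0,-0.5],
    [0.022,-0.04,0,0,0,0,-0.5],
    [0.022,-0.04,0,0,0,0,-0.5],
    [0.022,-0.04,0,0,0,0,-0.5],
    [0.02,-0.035,0,0,0,0,-0.5],
    [0.015,-0.028,0,0,0,0,-0.5],
    [0.01,-0.015,0,0,0,0,-0.5],
    [0.005,-0.01,0,0,0,0,-0.5],
    [0,0,0,0,0,0,-0.5],
  ],
)

```text
t: 4.5
tcp_pos: [0.53, 0.2563, 0.2669]
tool_rot: [0.986, 0.165, -0.0, 0.001]
force: [0.5, -1.0, -0.2]
finger_gap: 0.367
gripper_force: 40.1
```

```bash
python3 go.py .528 .257 .162
python3 - <<'E'
from h import *
for n in("scene","top"):
    s=snap(n); np.savez(f"pics/{n}2.npz",**s)
    if n=="top": 
        cv2.imwrite("pics/g2.png",cv2.resize(s["image"][100:330,90:400,::-1],None,fx=2.5,fy=2.5))
    else: cv2.imwrite("pics/g2s.png",cv2.resize(s["image"][50:280,180:420,::-1],None,fx=2.5,fy=2.5))
E
```

```text
shift mm [ -1.6  -1.5 104.9] turn [0.11 0.04 0.05] t 4.5 tcp [0.53   0.2563 0.2669] F [ 0.5 -1.  -0.2] gap 0.367 grip 40.146058201789856
```

View pics/g2s.png

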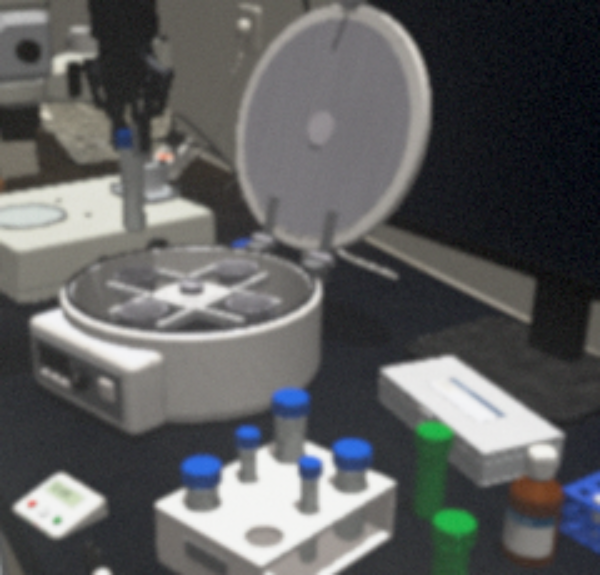

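The tube is held upright at crop px (132,185), above the left bucket. I check the tube's axis from the depth before lowering.

```bash
cat >> h.py <<'E'
def body(s,xy,z0,z1,r=.014):
    "axis of a held tube from its visible side: circle of known radius"
    P=world(s); m=(P[...,2]>z0)&(P[...,2]<z1)&(np.hypot(P[...,0]-xy[0],P[...,1]-xy[1])<.03); p=P[m][:,:2]
    c=least_squares(lambda q:np.hypot(*(p-q).T)-r,xy,loss="soft_l1",f_scale=.002).x
    return c.round(4),len(p)
E
python3 - <<'E'
from h import *
s=dict(np.load("pics/scene2.npz"))
print(body(s,[.53,.256],.165,.24),body(s,[.53,.256],.165,.19),body(s,[.53,.256],.215,.24))
E
```

```text
(array([0.5318, 0.2576]), 237) (array([0.5317, 0.2578]), 75) (array([0.5319, 0.2575]), 86)
```

drive_tool(
  plan=[
    [-0.0015,-0.0015,0.02,0,0,0,-0.5],
    [0,0,0.03,0,0,0,-0.5],
    [0,0,0.02,0,0,0,-0.5],
    [0,0,0.01,0,0,0,-0.5],
    [0,0,0.01,0,0,0,-0.5],
    [0,0,0.008,0,0,0,-0.5],
    [0,0,0.004,0,0,0,-0.5],
    [0,0,0,0,0,0,-0.5],
  ],
)

```text
t: 5.4
tcp_pos: [0.5285, 0.2565, 0.1651]
tool_rot: [0.986, 0.165, 0.0, 0.001]
force: [0.3, 1.1, -0.7]
finger_gap: 0.369
gripper_force: 40.1
```

```bash
python3 go.py .528 .257 .162
```

```text
shift mm [-0.3 -0.7  3.1] turn [ 0.1   0.01 -0.03] t 5.4 tcp [0.5285 0.2565 0.1651] F [ 0.3  1.1 -0.7] gap 0.369 grip 40.14564871788025
```

No contact force yet, so I lower the last 3 mm until it touches, release and rise.

drive_tool(
  plan=[
    [0,0,0.002,0,0,0,-0.5],
    [0,0,0.0015,0,0,0,-0.5],
    [0,0,0,0,0,0,-0.5],
  ],
)

```text
t: 5.7
tcp_pos: [0.5286, 0.2567, 0.1619]
tool_rot: [0.986, 0.165, 0.0, 0.001]
force: [0.3, -0.1, -1.0]
finger_gap: 0.367
gripper_force: 40.1
```

drive_tool(
  plan=[
    [0,0,0,0,0,0,0.0],
    [0,0,0,0,0,0,0.25],
    [0,0,0,0,0,0,0.25],
    [0,0,-0.02,0,0,0,0.25],
    [0,0,-0.03,0,0,0,0.25],
    [0,0,-0.03,0,0,0,0.25],
    [-0.015,0.03,-0.02,0,0,0,0.25],
    [-0.02,0.04,0,0,0,0,0.25],
    [-0.022,0.045,0,0,0,0,0.25],
    [-0.022,0.045,0,0,0,0,0.25],
  ],
)

```text
t: 6.7
tcp_pos: [0.5055, 0.0787, 0.2625]
tool_rot: [0.986, 0.166, 0.001, 0.001]
force: [0.8, -0.7, 0.5]
finger_gap: 0.63
gripper_force: 0.0
```

```bash
python3 go.py .523 -.1385 .19;python3 - <<'E'
from h import *
s=snap("top"); np.savez("pics/top3.npz",**s); P=world(s)
g=np.array([[.6425,.2195],[.528,.257],[.491,.1425],[.605,.1055]])
print(rims(s,g).round(4))
for i,c,st,m in caps(s):
    z=P[m][:,2]; p=P[m]; q=np.percentile(z,90); k=p[abs(z-q)<.004]
    if .08<q<.2: print(c.round(),q.round(4),((k.max(0)+k.min(0))/2).round(4))
E
```

```text
shift mm [-54.4 210.8  73. ] turn [ 0.14 -0.07  0.06] t 6.7 tcp [0.5055 0.0787 0.2625] F [ 0.8 -0.7  0.5] gap 0.63 grip 0.0
[[6.425e-01 2.195e-01 2.400e-02 0.000e+00       nan]
 [5.284e-01 2.553e-01 2.340e-02 5.600e+01 1.300e-03]
 [4.953e-01 1.478e-01 1.810e-02 4.200e+01 1.400e-03]
 [6.050e-01 1.055e-01 2.400e-02 0.000e+00       nan]]
[373. 211.] 0.0965 [ 0.5443 -0.2059  0.0956]
[343. 219.] 0.1213 [ 0.5207 -0.137   0.1203]
[382. 234.] 0.106 [ 0.4924 -0.222   0.1049]
[350. 244.] 0.1061 [ 0.4692 -0.1542  0.1053]
[358. 269.] 0.0968 [ 0.4173 -0.1727  0.096 ]h.py:28: RuntimeWarning: Mean of empty slice.
  out.append((*r.x,len(p),np.abs(r.fun).mean()))
  ret = ret.dtype.type(ret / rcount)
```

drive_tool(
  plan=[
    [-0.01,0.045,0,0,0,0,0.25],
    [-0.008,0.045,0.01,0,0,0,0.25],
    [-0.008,0.045,0.01,0,0,0,0.25],
    [-0.008,0.045,0.01,0,0,0,0.25],
    [-0.008,0.045,0.01,0,0,0,0.25],
    [-0.008,0.035,0.02,0,0,0,0.25],
    [-0.004,0.02,0.0,0,0,0,0.25],
    [0,0,0,0,0,0,0.25],
    [0,0,0,0,0,0,0.25],
  ],
)

```text
t: 7.65
tcp_pos: [0.5458, -0.2016, 0.2031]
tool_rot: [0.986, 0.165, 0.0, 0.0]
force: [0.5, 0.5, 1.3]
finger_gap: 0.625
gripper_force: 0.0
```

```bash
python3 go.py .5465 -.207 .084;python3 - <<'E'
from h import *
s=snap("top"); np.savez("pics/top3.npz",**s); P=world(s)
cv2.imwrite("pics/g3.png",cv2.resize(s["image"][110:280,110:420,::-1],None,fx=2.5,fy=2.5))
g=np.array([[.6425,.2195],[.528,.257],[.491,.1425],[.605,.1055]])
print(rims(s,g).round(4))
for i,c,st,m in caps(s):
    z=P[m][:,2]; p=P[m]; q=np.percentile(z,90); k=p[abs(z-q)<.004]
    if .08<q<.2: print(c.round(),q.round(4),((k.max(0)+k.min(0))/2).round(4))
E
```

```text
shift mm [ -1.2   5.2 119.1] turn [ 0.06 -0.02 -0.04] t 7.65 tcp [ 0.5458 -0.2016  0.2031] F [0.5 0.5 1.3] gap 0.625 grip 0.0
[[6.423e-01 2.195e-01 2.460e-02 1.010e+02 1.700e-03]
 [5.280e-01 2.570e-01 2.400e-02 0.000e+00       nan]
 [4.910e-01 1.425e-01 2.400e-02 0.000e+00       nan]
 [6.050e-01 1.056e-01 2.460e-02 1.660e+02 1.400e-03]]h.py:28: RuntimeWarning: Mean of empty slice.
  out.append((*r.x,len(p),np.abs(r.fun).mean()))
  ret = ret.dtype.type(ret / rcount)
```

View pics/g3.png

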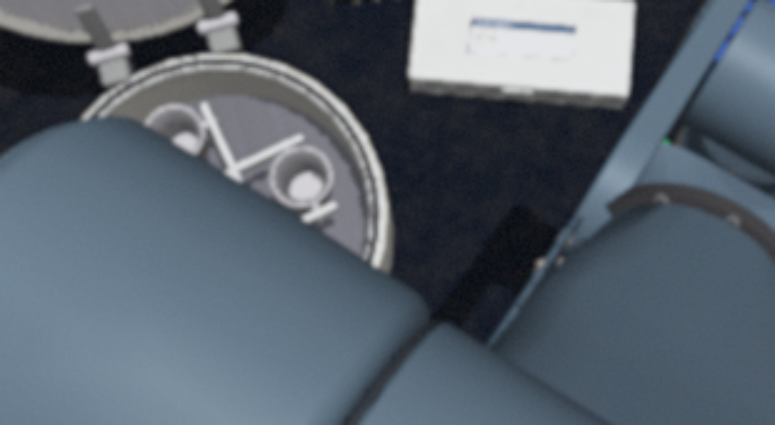

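The arm covers the left side. The far and right rims at crop (178,128) and (302,178) are unmoved. Next I grasp S1.

drive_tool(
  plan=[
    [-0.001,0.005,0.02,0,0,0,0.25],
    [0,0,0.03,0,0,0,0.25],
    [0,0,0.03,0,0,0,0.25],
    [0,0,0.025,0,0,0,0.25],
    [0,0,0.013,0,0,0,0.25],
    [0,0,0,0,0,0,0.25],
    [0,0,0,0,0,0,-0.5],
    [0,0,0,0,0,0,-0.5],
    [0,0,0,0,0,0,-0.5],
    [0,0,0,0,0,0,-0.5],
  ],
)

```text
t: 8.7
tcp_pos: [0.547, -0.2071, 0.0857]
tool_rot: [0.986, 0.165, 0.001, 0.001]
force: [-0.5, 3.1, 5.3]
finger_gap: 0.37
gripper_force: 39.6
```

```bash
python3 go.py .5465 -.207 .084
python3 - <<'E'
from h import *
s=snap("scene"); np.savez("pics/scene4.npz",**s); P=world(s)
for i,c,st,m in caps(s):
    z=P[m][:,2]; p=P[m]; q=np.percentile(z,90); k=p[abs(z-q)<.004]
    if .08<q<.2: print(c.round(),q.round(4),((k.max(0)+k.min(0))/2).round(4))
E
```

```text
shift mm [-0.4 -0.3  1.7] turn [ 0.12 -0.07 -0.02] t 8.7 tcp [ 0.547  -0.2071  0.0857] F [-0.5  3.1  5.3] gap 0.37 grip 39.62197422981262
[233. 140.] 0.1744 [0.5268 0.2521 0.1727]
[294. 210.] 0.1212 [ 0.5209 -0.1401  0.1199]
[279. 224.] 0.1062 [ 0.4724 -0.1588  0.1054]
[318. 231.] 0.0962 [ 0.545  -0.2053  0.0951]
[260. 237.] 0.0963 [ 0.4201 -0.1748  0.0948]
[304. 236.] 0.1056 [ 0.4952 -0.2247  0.1042]
```

T2 stands in the left bucket with its top at 0.173 m, as it should. I carry S1 to the far bucket.

drive_tool(
  plan=[
    [0,0,-0.01,0,0,0,-0.5],
    [0,0,-0.03,0,0,0,-0.5],
    [0,0,-0.04,0,0,0,-0.5],
    [0,0,-0.04,0,0,0,-0.5],
    [0,0,-0.04,0,0,0,-0.5],
    [0.009,-0.014,0,0,0,0,-0.5],
    [0.015,-0.025,0,0,0,0,-0.5],
    [0.021,-0.034,0,0,0,0,-0.5],
    [0.024,-0.039,0,0,0,0,-0.5],
    [0.024,-0.039,0,0,0,0,-0.5],
  ],
)

```text
t: 9.75
tcp_pos: [0.5847, -0.0326, 0.2438]
tool_rot: [0.986, 0.164, -0.0, 0.001]
force: [-0.2, 0.1, -0.4]
finger_gap: 0.366
gripper_force: 39.9
```

drive_tool(
  plan=[
    [0.024,-0.039,0,0,0,0,-0.5],
    [0.024,-0.039,0,0,0,0,-0.5],
    [0.024,-0.039,0,0,0,0,-0.5],
    [0.024,-0.039,0,0,0,0,-0.5],
    [0.018,-0.03,0,0,0,0,-0.5],
    [0.013,-0.02,0,0,0,0,-0.5],
    [0.006,-0.01,0,0,0,0,-0.5],
    [0.003,-0.005,0,0,0,0,-0.5],
    [0,0,0,0,0,0,-0.5],
  ],
)

```text
t: 10.65
tcp_pos: [0.6416, 0.2187, 0.2434]
tool_rot: [0.986, 0.165, -0.0, 0.001]
force: [0.3, -0.9, -1.2]
finger_gap: 0.368
gripper_force: 39.9
```

```bash
python3 go.py .6425 .2195 .139
```

```text
shift mm [  1.2  -0.7 104.4] turn [ 0.11  0.07 -0.  ] t 10.65 tcp [0.6416 0.2187 0.2434] F [ 0.3 -0.9 -1.2] gap 0.368 grip 39.93748426437378
```

drive_tool(
  plan=[
    [0.001,-0.0005,0.02,0,0,0,-0.5],
    [0,0,0.03,0,0,0,-0.5],
    [0,0,0.02,0,0,0,-0.5],
    [0,0,0.01,0,0,0,-0.5],
    [0,0,0.01,0,0,0,-0.5],
    [0,0,0.007,0,0,0,-0.5],
    [0,0,0.004,0,0,0,-0.5],
    [0,0,0.001,0,0,0,-0.5],
    [0,0,0,0,0,0,-0.5],
  ],
)

```text
t: 11.55
tcp_pos: [0.6432, 0.2195, 0.1423]
tool_rot: [0.986, 0.165, 0.001, 0.001]
force: [0.2, 0.8, -0.6]
finger_gap: 0.368
gripper_force: 40.0
```

```bash
python3 go.py .6425 .2195 .139
```

```text
shift mm [-0.6 -0.2  3.3] turn [ 0.11 -0.04 -0.02] t 11.55 tcp [0.6432 0.2195 0.1423] F [ 0.2  0.8 -0.6] gap 0.368 grip 40.033738017082214
```

drive_tool(
  plan=[
    [0,0,0.002,0,0,0,-0.5],
    [0,0,0.0015,0,0,0,-0.5],
    [0,0,0,0,0,0,-0.5],
    [0,0,0,0,0,0,0.0],
    [0,0,0,0,0,0,0.25],
    [0,0,0,0,0,0,0.25],
    [0,0,-0.02,0,0,0,0.25],
    [0,0,-0.03,0,0,0,0.25],
    [0,0,-0.03,0,0,0,0.25],
  ],
)

```text
t: 12.45
tcp_pos: [0.6424, 0.2194, 0.2185]
tool_rot: [0.986, 0.165, -0.001, 0.001]
force: [0.2, -0.5, 0.1]
finger_gap: 0.628
gripper_force: 0.0
```

drive_tool(
  plan=[
    [-0.015,0.019,0,0,0,0,0.25],
    [-0.025,0.033,0,0,0,0,0.25],
    [-0.032,0.042,0,0,0,0,0.25],
    [-0.032,0.042,0,0,0,0,0.25],
    [-0.032,0.042,0,0,0,0,0.25],
    [-0.032,0.042,0,0,0,0,0.25],
    [-0.032,0.042,0,0,0,0,0.25],
    [-0.02,0.025,0,0,0,0,0.25],
    [-0.01,0.012,0,0,0,0,0.25],
    [0,0,0,0,0,0,0.25],
  ],
)

```text
t: 13.45
tcp_pos: [0.5267, -0.1263, 0.219]
tool_rot: [0.987, 0.163, 0.0, 0.001]
force: [0.6, 0.9, 0.4]
finger_gap: 0.622
gripper_force: 0.0
```

```bash
python3 go.py .523 -.1385 .107
python3 - <<'E'
from h import *
s=snap("scene"); np.savez("pics/scene5.npz",**s); P=world(s)
cv2.imwrite("pics/g5.png",cv2.resize(s["image"][90:290,180:420,::-1],None,fx=2.5,fy=2.5))
for i,c,st,m in caps(s):
    z=P[m][:,2]; p=P[m]; q=np.percentile(z,90); k=p[abs(z-q)<.004]
    if .08<q<.2: print(c.round(),q.round(4),((k.max(0)+k.min(0))/2).round(4))
E
```

```text
shift mm [ -7.5  10.2 112. ] turn [ 0.11 -0.01 -0.21] t 13.45 tcp [ 0.5267 -0.1263  0.219 ] F [0.6 0.9 0.4] gap 0.622 grip 0.0
[233. 141.] 0.1742 [0.5269 0.2529 0.1725]
[273. 146.] 0.1507 [0.6387 0.2169 0.1489]
[296. 210.] 0.1212 [ 0.5238 -0.1401  0.1197]
[279. 224.] 0.1057 [ 0.472  -0.156   0.1046]
[260. 237.] 0.0959 [ 0.4199 -0.1737  0.0948]
[303. 236.] 0.1063 [ 0.4949 -0.2259  0.1049]
```

View pics/g5.png

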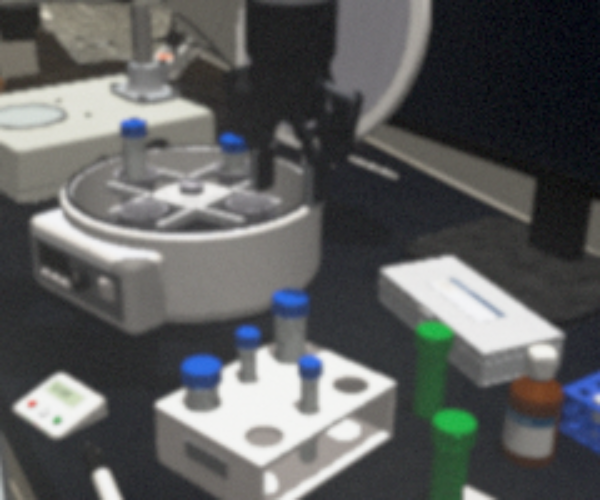

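T2 at crop (133,150) and S1 at (232,155) both stand in their buckets, with tops at 0.1725 and 0.149 m. Next is T1.

drive_tool(
  plan=[
    [-0.0075,0.01,0,0,0,0,0.25],
    [0,0,0.02,0,0,-0.2,0.25],
    [0,0,0.03,0,0,0,0.25],
    [0,0,0.03,0,0,0,0.25],
    [0,0,0.022,0,0,0,0.25],
    [0,0,0.009,0,0,0,0.25],
    [0,0,0,0,0,0,0.25],
  ],
)

```text
t: 14.2
tcp_pos: [0.5229, -0.1357, 0.1068]
tool_rot: [0.986, 0.167, -0.001, 0.0]
force: [0.6, 0.5, -0.3]
finger_gap: 0.622
gripper_force: 0.0
```

```bash
python3 go.py .523 -.1385 .109
```

```text
shift mm [-0.8  2.6 -2.2] turn [-0.01  0.11  0.27] t 14.2 tcp [ 0.5229 -0.1357  0.1068] F [ 0.6  0.5 -0.3] gap 0.622 grip 0.0
```

drive_tool(
  plan=[
    [0,0,0,0,0,0,-0.5],
    [0,0,0,0,0,0,-0.5],
    [0,0,0,0,0,0,-0.5],
    [0,0,0,0,0,0,-0.5],
  ],
)

```text
t: 14.6
tcp_pos: [0.524, -0.1371, 0.1091]
tool_rot: [0.986, 0.167, 0.001, 0.002]
force: [-0.6, -1.1, 4.2]
finger_gap: 0.369
gripper_force: 39.8
```

drive_tool(
  plan=[
    [0,0,-0.01,0,0,0,-0.5],
    [0,0,-0.03,0,0,0,-0.5],
    [0,0,-0.04,0,0,0,-0.5],
    [0,0,-0.04,0,0,0,-0.5],
    [0,0,-0.04,0,0,0,-0.5],
    [0.01,-0.013,0,0,0,0,-0.5],
    [0.018,-0.024,0,0,0,0,-0.5],
    [0.028,-0.037,0,0,0,0,-0.5],
    [0.03,-0.039,0,0,0,0,-0.5],
    [0.03,-0.039,0,0,0,0,-0.5],
  ],
)

```text
t: 15.6
tcp_pos: [0.5827, 0.0465, 0.2684]
tool_rot: [0.986, 0.166, 0.0, 0.001]
force: [0.2, -0.7, -1.0]
finger_gap: 0.364
gripper_force: 40.1
```

drive_tool(
  plan=[
    [0.02,-0.026,0,0,0,0,-0.5],
    [0.012,-0.015,0,0,0,0,-0.5],
    [0.006,-0.008,0,0,0,0,-0.5],
    [0,0,0,0,0,0,-0.5],
  ],
)

```text
t: 16.0
tcp_pos: [0.6024, 0.1048, 0.2678]
tool_rot: [0.986, 0.167, 0.0, 0.001]
force: [-0.3, -0.2, 0.0]
finger_gap: 0.37
gripper_force: 40.1
```

```bash
python3 go.py .605 .1055 .162
python3 - <<'E'
from h import *
s=snap("scene"); np.savez("pics/scene6.npz",**s)
p=manip.sense()["tcp_pos"][:2]
print(body(s,p,.165,.24))
s=snap("top")
g=np.array([[.6425,.2195],[.528,.257],[.491,.1425],[.605,.1055]])
print(rims(s,g).round(4))
E
```

```text
shift mm [  2.7   0.  105.8] turn [0.1  0.   0.28] t 16.0 tcp [0.6024 0.1048 0.2678] F [-0.3 -0.2  0. ] gap 0.37 grip 40.09269654750824
(array([0.6032, 0.1041]), 266)
[[6.425e-01 2.195e-01 2.400e-02 0.000e+00       nan]
 [5.280e-01 2.570e-01 2.400e-02 0.000e+00       nan]
 [4.912e-01 1.428e-01 2.460e-02 1.900e+02 1.700e-03]
 [6.048e-01 1.051e-01 2.420e-02 1.010e+02 1.500e-03]]h.py:28: RuntimeWarning: Mean of empty slice.
  out.append((*r.x,len(p),np.abs(r.fun).mean()))
  ret = ret.dtype.type(ret / rcount)
```

drive_tool(
  plan=[
    [0.0025,0,0.02,0,0,0,-0.5],
    [0,0,0.03,0,0,0,-0.5],
    [0,0,0.02,0,0,0,-0.5],
    [0,0,0.01,0,0,0,-0.5],
    [0,0,0.01,0,0,0,-0.5],
    [0,0,0.008,0,0,0,-0.5],
    [0,0,0.005,0,0,0,-0.5],
    [0,0,0,0,0,0,-0.5],
  ],
)

```text
t: 16.9
tcp_pos: [0.6048, 0.1043, 0.1641]
tool_rot: [0.986, 0.167, -0.0, 0.001]
force: [0.1, -0.4, -0.7]
finger_gap: 0.365
gripper_force: 40.1
```

```bash
python3 go.py .605 .1055 .162
```

```text
shift mm [ 0.6 -1.1  2.1] turn [0.11 0.05 0.18] t 16.9 tcp [0.6048 0.1043 0.1641] F [ 0.1 -0.4 -0.7] gap 0.365 grip 40.075886249542236
```

drive_tool(
  plan=[
    [0,0,0.0015,0,0,0,-0.5],
    [0,0,0.001,0,0,0,-0.5],
    [0,0,0,0,0,0,-0.5],
    [0,0,0,0,0,0,0.0],
    [0,0,0,0,0,0,0.25],
    [0,0,0,0,0,0,0.25],
    [0,0,-0.02,0,0,0,0.25],
    [0,0,-0.03,0,0,0,0.25],
    [0,0,-0.03,0,0,0,0.25],
  ],
)

```text
t: 17.8
tcp_pos: [0.6045, 0.1047, 0.2424]
tool_rot: [0.986, 0.167, -0.001, 0.001]
force: [0.9, 0.3, -0.9]
finger_gap: 0.625
gripper_force: 0.0
```

drive_tool(
  plan=[
    [-0.02,0.015,0,0,0,0,0.25],
    [-0.03,0.023,0,0,0,0,0.25],
    [-0.04,0.031,0,0,0,0,0.25],
    [-0.04,0.031,0,0,0,0,0.25],
    [-0.04,0.031,0,0,0,0,0.25],
    [-0.04,0.031,0.01,0,0,0,0.25],
    [-0.03,0.022,0.02,0,0,0,0.25],
    [-0.017,0.013,0.01,0,0,0,0.25],
    [-0.01,0.007,0,0,0,0.2,0.25],
    [0,0,0,0,0,0,0.25],
  ],
)

```text
t: 18.8
tcp_pos: [0.4213, -0.1739, 0.203]
tool_rot: [0.987, 0.164, 0.0, 0.001]
force: [-0.1, -0.8, 0.9]
finger_gap: 0.626
gripper_force: 0.0
```

```bash
python3 go.py .419 -.1745 .084
python3 - <<'E'
from h import *
s=snap("scene"); np.savez("pics/scene7.npz",**s); P=world(s)
for i,c,st,m in caps(s):
    z=P[m][:,2]; p=P[m]; q=np.percentile(z,90); k=p[abs(z-q)<.004]
    if .08<q<.2: print(c.round(),q.round(4),((k.max(0)+k.min(0))/2).round(4))
E
```

```text
shift mm [ -2.4  -0.5 119. ] turn [ 0.11 -0.01 -0.17] t 18.8 tcp [ 0.4213 -0.1739  0.203 ] F [-0.1 -0.8  0.9] gap 0.626 grip 0.0
[279. 224.] 0.1057 [ 0.472  -0.1573  0.1044]
[260. 238.] 0.0961 [ 0.4201 -0.176   0.0947]
[304. 236.] 0.1061 [ 0.4945 -0.2267  0.1049]
```

drive_tool(
  plan=[
    [-0.0025,0,0.02,0,0,0,0.25],
    [0,0,0.03,0,0,0,0.25],
    [0,0,0.03,0,0,0,0.25],
    [0,0,0.025,0,0,0,0.25],
    [0,0,0.013,0,0,0,0.25],
    [0,0,0,0,0,0,0.25],
    [0,0,0,0,0,0,-0.5],
    [0,0,0,0,0,0,-0.5],
    [0,0,0,0,0,0,-0.5],
    [0,0,0,0,0,0,-0.5],
  ],
)

```text
t: 19.85
tcp_pos: [0.42, -0.1742, 0.0857]
tool_rot: [0.986, 0.165, 0.001, 0.002]
force: [0.7, 1.0, 5.7]
finger_gap: 0.369
gripper_force: 39.9
```

```bash
python3 go.py .491 .1425 .139
python3 - <<'E'
from h import *
s=snap("top"); P=world(s); cv2.imwrite("pics/g8.png",cv2.resize(s["image"][110:310,110:420,::-1],None,fx=2.5,fy=2.5))
for i,c,st,m in caps(s):
    z=P[m][:,2]; p=P[m]; q=np.percentile(z,90); k=p[abs(z-q)<.004]
    if .08<q<.2: print(c.round(),q.round(4),((k.max(0)+k.min(0))/2).round(4))
E
```

```text
shift mm [ 170.2 -276.2  -54.1] turn [ 0.21 -0.08 -0.02] t 19.85 tcp [ 0.42   -0.1742  0.0857] F [0.7 1.  5.7] gap 0.369 grip 39.85125124454498
[175. 159.] 0.1484 [0.641  0.2185 0.148 ]
[149. 209.] 0.174 [0.5276 0.2584 0.173 ]
```

View pics/g8.png

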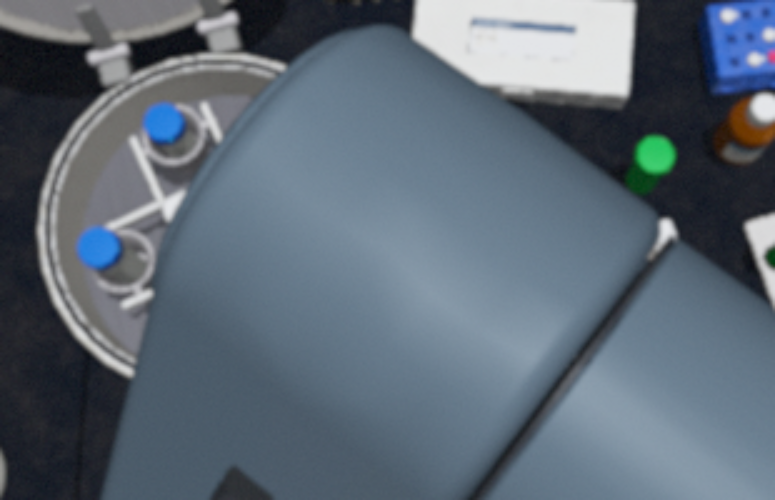

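The two loaded tubes are upright and in place at crop (163,123) and (100,248). I carry S2 to the near bucket.

drive_tool(
  plan=[
    [0,0,-0.01,0,0,0,-0.5],
    [0,0,-0.03,0,0,0,-0.5],
    [0,0,-0.04,0,0,0,-0.5],
    [0,0,-0.04,0,0,0,-0.5],
    [0,0,-0.04,0,0,0,-0.5],
    [0.01,-0.016,0,0,0,0,-0.5],
    [0.016,-0.026,0,0,0,0,-0.5],
    [0.022,-0.036,0,0,0,0,-0.5],
    [0.025,-0.04,0,0,0,0,-0.5],
    [0.025,-0.04,0,0,0,0,-0.5],
  ],
)

```text
t: 20.9
tcp_pos: [0.4603, 0.0089, 0.2451]
tool_rot: [0.986, 0.164, 0.0, 0.001]
force: [0.8, -0.6, 0.4]
finger_gap: 0.364
gripper_force: 40.1
```

drive_tool(
  plan=[
    [0.025,-0.04,0,0,0,0,-0.5],
    [0.022,-0.036,0,0,0,0,-0.5],
    [0.014,-0.023,0,0,0,0,-0.5],
    [0.007,-0.012,0,0,0,0,-0.5],
    [0.003,-0.005,0,0,0,0,-0.5],
    [0,0,0,0,0,0,-0.5],
  ],
)

```text
t: 21.5
tcp_pos: [0.4897, 0.1401, 0.2443]
tool_rot: [0.986, 0.165, -0.0, 0.001]
force: [0.4, -0.3, -0.3]
finger_gap: 0.365
gripper_force: 40.1
```

```bash
python3 go.py .491 .1425 .139
python3 - <<'E'
from h import *
s=snap("scene"); np.savez("pics/scene9.npz",**s)
p=manip.sense()["tcp_pos"][:2]
print(body(s,p,.175,.21))
cv2.imwrite("pics/g9.png",cv2.resize(s["image"][90:290,180:420,::-1],None,fx=2.5,fy=2.5))
E
```

```text
shift mm [  2.1  -2.1 105.3] turn [ 0.12  0.03 -0.  ] t 21.5 tcp [0.4897 0.1401 0.2443] F [ 0.4 -0.3 -0.3] gap 0.365 grip 40.056660175323486
(array([0.4903, 0.1401]), 128)
```

View pics/g9.png

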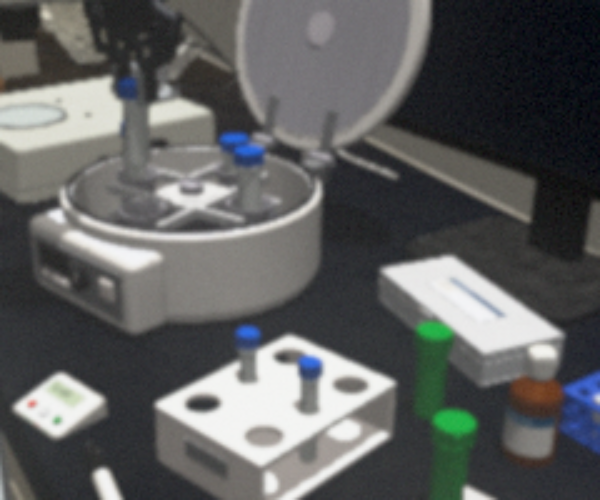

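S2 is held at crop (130,110). T1 is in the right bucket at (248,180), and the narrow tubes still stand in the rack. Lowering.

drive_tool(
  plan=[
    [0.002,-0.002,0.02,0,0,0,-0.5],
    [0,0,0.03,0,0,0,-0.5],
    [0,0,0.02,0,0,0,-0.5],
    [0,0,0.01,0,0,0,-0.5],
    [0,0,0.01,0,0,0,-0.5],
    [0,0,0.008,0,0,0,-0.5],
    [0,0,0.005,0,0,0,-0.5],
    [0,0,0.001,0,0,0,-0.5],
    [0,0,0,0,0,0,-0.5],
  ],
)

```text
t: 22.45
tcp_pos: [0.4914, 0.1428, 0.1404]
tool_rot: [0.986, 0.165, 0.0, 0.001]
force: [-0.1, -0.3, 0.6]
finger_gap: 0.37
gripper_force: 40.1
```

```bash
python3 go.py .491 .1425 .139
```

```text
shift mm [-0.5  0.1  1.4] turn [ 0.11 -0.02 -0.02] t 22.45 tcp [0.4914 0.1428 0.1404] F [-0.1 -0.3  0.6] gap 0.37 grip 40.10339140892029
```

drive_tool(
  plan=[
    [0,0,0.001,0,0,0,-0.5],
    [0,0,0.0005,0,0,0,-0.5],
    [0,0,0,0,0,0,-0.5],
    [0,0,0,0,0,0,0.0],
    [0,0,0,0,0,0,0.25],
    [0,0,0,0,0,0,0.25],
    [0,0,-0.02,0,0,0,0.25],
    [0,0,-0.03,0,0,0,0.25],
    [0,0,-0.04,0,0,0,0.25],
    [0,0,-0.02,0,0,0,0.25],
  ],
)

```text
t: 23.45
tcp_pos: [0.4924, 0.1431, 0.2516]
tool_rot: [0.986, 0.165, 0.002, 0.001]
force: [0.6, 0.2, -0.7]
finger_gap: 0.627
gripper_force: 0.0
```

drive_tool(
  plan=[
    [-0.01,0.02,0,0,0,0,0.25],
    [-0.018,0.037,0,0,0,0,0.25],
    [-0.018,0.037,0,0,0,0,0.25],
    [-0.018,0.037,0,0,0,0,0.25],
    [-0.018,0.037,0,0,0,0,0.25],
    [-0.018,0.037,0,0,0,0,0.25],
    [-0.018,0.037,0,0,0,0,0.25],
    [-0.018,0.037,0,0,0,0,0.25],
    [-0.018,0.037,0,0,0,0,0.25],
    [-0.025,0.03,0,0,0,0,0.25],
  ],
)

```text
t: 24.45
tcp_pos: [0.4348, -0.2449, 0.2496]
tool_rot: [0.986, 0.165, 0.001, 0.002]
force: [0.3, 0.2, -0.4]
finger_gap: 0.624
gripper_force: 0.0
```

drive_tool(
  plan=[
    [-0.035,0.035,0,0,0,0,0.25],
    [-0.035,0.035,0,0,0,0,0.25],
    [-0.035,0.035,0,0,0,0,0.25],
    [-0.03,0.03,0,0,0,0,0.25],
    [-0.03,0.03,0,0,0,0,0.25],
    [-0.02,0.02,0,0,0,0,0.25],
    [0,0,0,0,0,0,0.25],
    [0,0,0,0,0,0,0.25],
  ],
)

```text
t: 25.25
tcp_pos: [0.3191, -0.4775, 0.2492]
tool_rot: [0.986, 0.164, 0.0, 0.0]
force: [0.8, 0.4, -0.3]
finger_gap: 0.625
gripper_force: 0.0
```

Run:
```python
from h import *
print(manip.sense()["t"],manip.sense()["qd"].round(3))
for n in("scene","top"):
    s=snap(n); np.savez(f"pics/{n}f.npz",**s); P=world(s)
    if n=="top":cv2.imwrite("pics/f.png",cv2.resize(s["image"][110:310,110:420,::-1],None,fx=2.5,fy=2.5))
    for i,c,st,m in caps(s):
        z=P[m][:,2]; p=P[m]; q=np.percentile(z,90); k=p[abs(z-q)<.004]
        if .08<q<.2: print(n,c.round(),q.round(4),((k.max(0)+k.min(0))/2).round(4))
```

```text
25.25 [ 0.032 -0.014  0.026  0.003  0.002 -0.001]
scene [233. 141.] 0.1746 [0.525  0.2538 0.1728]
scene [235. 162.] 0.1491 [0.4892 0.1393 0.148 ]
scene [279. 224.] 0.1071 [ 0.4721 -0.1566  0.1054]
top [175. 159.] 0.1489 [0.6406 0.2194 0.1482]
top [227. 174.] 0.1739 [0.6014 0.1038 0.1728]
top [149. 209.] 0.174 [0.5275 0.2582 0.1732]
top [208. 231.] 0.1488 [0.4872 0.1407 0.1479]
top [382. 234.] 0.106 [ 0.4925 -0.2223  0.1058]
top [351. 244.] 0.1064 [ 0.4688 -0.1552  0.1061]
```

View pics/f.png

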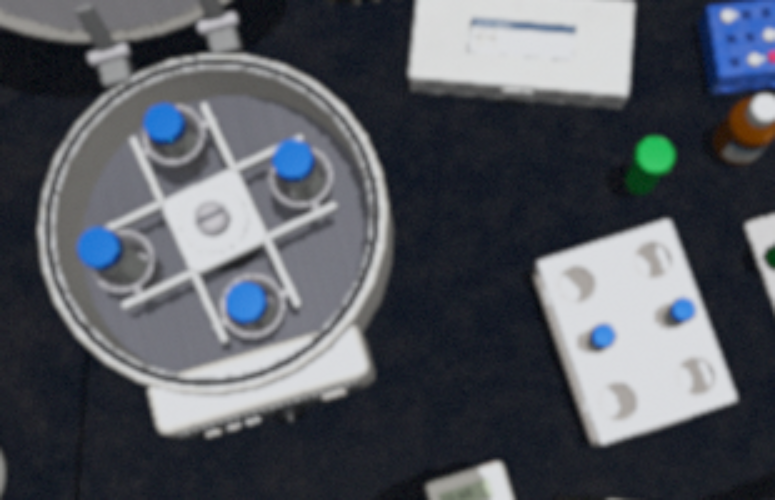

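All four tubes are seated. The tall tops are at 0.173 m at crop (100,248) and (294,160), opposite each other. The short tops are at 0.148 m at (163,123) and (246,300), also opposite. The narrow tubes at (601,337) and (681,311) haven't moved.

```bash
python3 -c "
from station import manip
print(manip.sign_off())"
```

```text
the job is handed in; nothing more can be done
None
```

The job is handed in at about 25 s: in the last pictures all four wide tubes stood fully down in their buckets, tall opposite tall and short opposite short, with both narrow tubes still in the rack; sign-off gave no verdict.

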